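# Press the leak-test coupler onto the tilted water block

### The job

The water block in the tilting stand is due for a leak test: pick up the large flanged test coupler from the mat (not the slim one) and press it, mouth first and squarely, onto the block's tilted brass nipple until it snaps past both latches and sits fully home. The valve spring would throw it off again, so keep it gripped and pushed home, and finish while still holding it there. Leave everything else on the mat where it is.

Things in the scene. Friction and masses are not known exactly. Their poses are not given: they have to be found in the camera images.
- coupler: Large steel test coupler, loose, round, 80 mm tall, about 0.16 kg, upright on the mat, mouth down. From the mouth up: skirt 25 mm across and 24 long with a round bead 31 mm across centred 5 mm up, flange 38 mm across at 24 to 29 mm, ribbed barrel 30 mm across to the top. Bore 16 mm across, 24 deep, open at the mouth. Origin: centre of the mouth; z up its axis.
- coupler_grip (a point): Point on the coupler's axis in the middle of its ribbed barrel, 55 mm above its mouth: where to grip it. A 4 mm high brass button, 18 mm across, sits on the barrel's top.
- nipple_seat (a point): Centre of the steel collar (28 mm across) at the foot of the nipple. z points out along the nipple's axis, y is level, towards the left latch. The axis leans 11 to 34 degrees from vertical, roughly towards the robot, by up to 25 degrees in yaw. Fully home, the coupler's mouth rests on the collar: its origin at this point, its axis along this z.
- nipple_tip (a point): Domed tip of the brass nipple, 22.5 mm out from the collar, same axes. The nipple is 13 mm across; a steel valve pin 5 mm across stands out of the tip, to 34 mm from the collar. The black water block below (70 x 64 mm, face 3 mm under the collar, two low blanked ports) is clamped in a heavy fixed stand, 110 x 100 mm, whose clamp knobs reach 57 mm either side.
- valve_pin (a joint): How far the valve pin is pressed into the nipple, m: 0 untouched, 0.010 when the coupler's mouth meets the collar. Spring: about 5 N to start it, 12 to 13 N at full depth; it starts to move when the mouth is 10 mm from the collar.
- latch_left (a joint): How far the sprung latch on the nipple's +y side is pushed out, m: 0 at rest. Its post stands 21 to 26 mm from the axis, 17 mm high; its round nose ends 13 mm from the axis, 13.5 mm above the collar. The bead spreads it about 0.0025 in passing (5 to 10 N of push in all); it snaps back to 0 with the mouth 3 to 4 mm from the collar. It is too weak to keep the coupler on.
- latch_right (a joint): The same for the latch on the -y side.
- slim_coupler: Another, slimmer coupler, bare steel, standing upright on the mat, 62 mm tall, 20 mm barrel, 25 mm flange; not needed. Origin at the centre of its underside.
- jar: Closed white plastic jar, 48 mm across, 55 mm tall, on the mat. Origin at the centre of its underside.
- meter: Handheld multimeter lying on the mat, 150 x 75 x 40 mm. Origin at the centre of its underside, x along its length.
- heatsink: Finned cooler block on the mat, 70 x 70 x 30 mm. Origin at the centre of its underside.
- screwdriver: Screwdriver lying on the mat, 190 mm long, 26 mm high, along its x.
- wrench: Open-ended steel wrench lying on the mat, 150 mm long, under 10 mm high, along its x.
- memory_module: Memory module lying on the mat, 133 x 30 x 6 mm, x along its length.
Not all that is in view belongs to the job. Leave any green or orange look-alike of the coupler alone.

How it is judged:
By the outcome, as a careful person would: the job done as asked, in the order asked, and still so for the second after the job is handed in, while the arm keeps its last pose, push and grip.
It also fails if it takes over 35 s, if anything falls off the work surface, if the arm or the gripper's body presses on something with over 40 N, if the wrist force passes 120 N, or if a joint passes its speed limit or range.

### The arm

A 6-joint arm with a two-finger parallel gripper is mounted at the origin on the work surface. World frame = base frame: x ahead of the robot, y to its left, z up, the work surface at z = 0. Lengths are in mm, angles in rad, forces in N, time in s.
With the tool pointing down it reaches from about 375 to 975 mm from the base axis. Payload 3.8 kg.
Tool frame: the origin (TCP) lies on the centre line of the jaws, within the pads' length; the fingertips stand 25 mm ahead of it and the grasp point (between the pads) lies 6 mm ahead of it; z points along the fingers, y is the line along which they close (so a half turn about z gives the same grasp; the last joint's range is limited). The gripper opens to 88 mm and grips with 3 to 60 N. Pads are 18 mm wide; open, the fingers measure 123 mm over their backs; the gripper's body (75 mm by 187 mm) begins 45 mm behind the grasp point.
Start: joints at [-1.281, 0.264, 1.604, -0, 1.274, -0.037], TCP at [216.679, -639.272, 263.706] pointing down, gripper open.
Joint ranges: [-2.63, 2.63], [-0.94, 2.18], [0.31, 2.57], [-1.31, 4.45], [0, 2.66], [-2.55, 2.55]. Speed limits (rad/s): [2.57, 2.57, 3.14, 3.14, 3.14, 3.14].

### API

Orientations are given as a rotation vector (axis times angle).
In Python, from rig import state, capture, camera_info, hand_in gives the robot as it stands. The module is installed in compiled form; this text tells all that it offers.
- The arm moves only by the tool drive_tool, never from a script. Its argument "targets" is a list that holds one entry, the list of rows, each a list of 4 numbers: the shift along the tool's x, y, z in units of 120 mm (1.0 is 120 mm), then the turn about the tool's z in units of 0.08 rad (1.0 is 0.08 rad). In form: [[[dx, dy, dz, spin], ...]]. A call has exactly 8 rows; each row shifts and turns the commanded pose from where the row before left it, along the tool's axes as they then stand; what a row does not reach is not made up. A row lasts 1/10 s, in which the tool goes at most 50 mm and 8.59 degrees, less where a joint would pass 70% of its speed; a pose out of reach is approached as far as the arm can. A call with a number of a shift or a turn outside -1 to 1 is refused whole. A call with a gripper value outside its range is refused whole. "jaw" is the closure, from -1 (fully open) to 1 (shut), set as the call begins (left out, the last holds). The fingers move at their own pace and stop on an object; "force" is the grip in N (left out, the last holds). Time passes only in rows, so rows that do not move let the fingers close, or fill a call up. It gives the time, the measured TCP pose, the force, the opening and the grip force at its end, in the units of the state.
- state(): the state, without advancing time (a new reading comes with each control period).
- capture(name): name is "scene" or "top"; returns the picture (480x640x3 uint8, blue, green, red); there is no depth.
- camera_info(name): a dict with "camera_matrix" (3x3 intrinsics, pixels), "D" ([k1, k2, p1, p2, k3] as OpenCV has them; the pictures are not rectified), "R" (3x3) and "t" (3): a world point X has camera coordinates R X + t. Camera axes: x right, y down, z forward; pixel columns grow to the right and rows downward; lengths in mm; the calibration is good to about 2 mm. A picture is of the moment at which its call begins. camera_info takes no time and is no camera call.
- hand_in(): hands the job in; it is judged then, once.
The state is a dict: "t": time; "joints": joint angles; "joint_velocities": joint speeds; "joint_torque": joint torques, N m; "tool_pos": TCP position; "orientation": TCP orientation; "wrist_force": force on the tool from outside, world axes, zero at the start; "wrist_torque": the same for the moment, N m; "width": finger opening in mm; "grip_force": force on a finger pad.
Only numpy, scipy, OpenCV 4.12 (cv2) and the standard library are available. Lean on these libraries where they do the work, as an engineer would, in place of code of your own. Each camera call takes 0.05 s, during which the arm holds its last target. There are 200 camera calls.

## Working session

There is one attempt and no reset: what is moved stays moved. The work goes in short steps, Python scripts to look and compute and a tool call to move; the robot and the scene stay as the last step left them, time stands still between calls to the robot, and variables do not carry over. Pictures are saved under pics/ and viewed, at most 10 in all, crops included, and the job is handed in when it is done.

Besides the shell and the picture viewer there is one more tool, called after ">>>" as name([rows], argument=value, ...), one row to a line, values as JSON. drive_tool: Moves the arm, as the interface text tells. Its arguments: {"type":"object","properties":{"targets":{"type":"array"},"jaw":{"type":"number"},"force":{"type":"number"}},"required":["targets"]}

```bash
mkdir -p pics
python3 - <<'E'
from rig import *
import cv2,numpy as np
for n in ("scene","top"):
    cv2.imwrite(f"pics/{n}0.png",capture(n)); c=camera_info(n)
    print(n,np.round(c["camera_matrix"],1).tolist(),np.round(c["D"],4),np.round(c["R"],4).tolist(),np.round(c["t"],1), np.round(-np.array(c["R"]).T@c["t"],0))
print(state())
E
```

```text
scene [[590.7, 0.0, 315.5], [0.0, 590.7, 243.1], [0.0, 0.0, 1.0]] [-0.1767  0.      0.      0.      0.    ] [[0.1765, 0.9842, 0.0118], [0.7762, -0.1318, -0.6165], [-0.6053, 0.118, -0.7872]] [ -91.6 -346.1 1404.9] [1135. -121.  894.]
top [[557.6, 0.0, 317.6], [0.0, 557.6, 236.6], [0.0, 0.0, 1.0]] [-0.0692  0.      0.      0.      0.    ] [[0.0179, -0.9997, -0.0189], [-0.9817, -0.014, -0.1899], [0.1896, 0.022, -0.9816]] [  17.   585.9 1193.2] [ 3.490e+02 -1.000e+00  1.283e+03]
{'t': 0.1, 'joints': array([-1.28091871e+00,  2.64646508e-01,  1.60517121e+00, -3.25337116e-05,
        1.27369048e+00, -3.68901978e-02]), 'joint_velocities': array([-0.00110241, -0.00231643, -0.00262462,  0.00075715, -0.00129536,
        0.00019146]), 'joint_torque': array([-2.06633749e-04, -5.03619719e+01, -3.58071184e+01,  7.30599021e-02,
        2.33023072e-02, -4.48087110e-05]), 'tool_pos': array([ 216.49922503, -638.74776807,  262.56931513]), 'orientation': array([-3.09788100e+00, -5.10711444e-01,  4.27799439e-04]), 'wrist_force': array([-0.47540216, -0.19776788, -0.0758256 ]), 'wrist_torque': array([-0.02053048,  0.00076589, -0.02850629]), 'grip_force': 0.0, 'width': 88.16210531007496}
```

View pics/scene0.png

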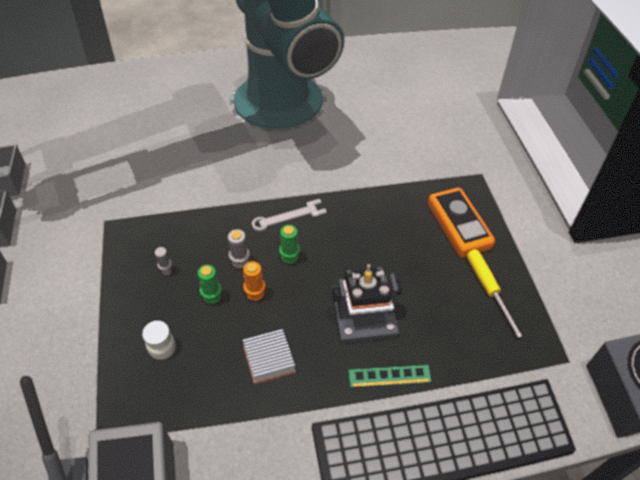

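View pics/top0.png

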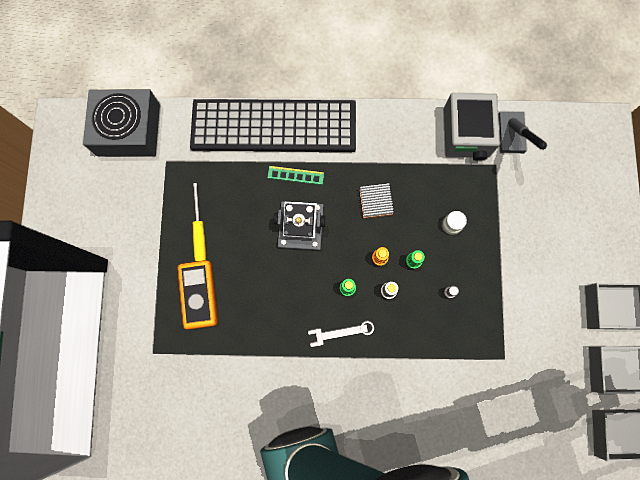

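The picture candidates for "coupler", by scene / top pixels:
- Steel with brass button: (237,248) / (390,289).
- Slim bare steel: (163,260) / (452,292).
- Green: (289,243) and (209,283) / (348,287) and (415,260).
- Orange: (254,280) / (381,257).

The steel one with the flange and brass button fits. I'll confirm it in a crop that also shows the nipple.

Run:
```python
import cv2,numpy as np
s=cv2.imread("pics/scene0.png");t=cv2.imread("pics/top0.png")
def c(i,x,y,w,h,k): return cv2.resize(i[y:y+h,x:x+w],(w*k,h*k),interpolation=cv2.INTER_CUBIC)
# scene coupler+slim 150..260 x 225..285 ; nipple 330..405 x 255..345
a=np.hstack([c(s,210,220,50,60,5),c(s,325,250,85,60,5)]); b=np.hstack([c(t,365,265,50,55,5),c(t,260,195,85,55,5)])
o=np.vstack([a,b]);print(o.shape);cv2.imwrite("pics/crop1.png",o)
```

```text
(575, 675, 3)
```

View pics/crop1.png

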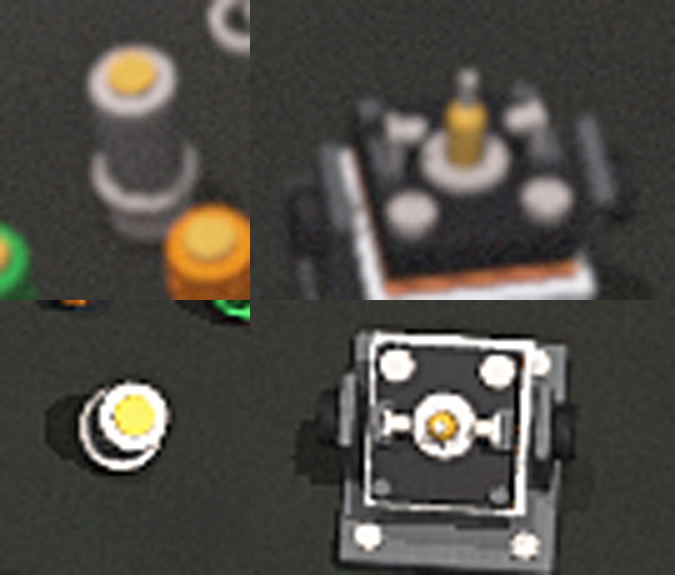

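The crop confirms the large flanged steel coupler: button at scene (236.6,234.6) and top (391.8,288). The nipple, collar and latches are at scene (368,275) and top (298,220). Next I'll take a sharper enlargement of the nipple to get its lean.

Run:
```python
from rig import *
import cv2,numpy as np
def av(n,x,y,w,h,k):
    i=np.mean([capture(n).astype(float) for _ in range(4)],0)
    if n=="scene": np.save("pics/s.npy",i)
    else: np.save("pics/t.npy",i)
    i=np.clip(255*(i/255)**.6,0,255).astype(np.uint8)
    o=cv2.resize(i[y:y+h,x:x+w],(w*k,h*k),interpolation=cv2.INTER_CUBIC)
    for g in range(0,w,10): cv2.putText(o,str(x+g),(g*k,8),0,.3,(0,255,255)); cv2.line(o,(g*k,10),(g*k,14),(0,255,255))
    for g in range(0,h,10): cv2.putText(o,str(y+g),(0,g*k+4),0,.3,(0,255,255))
    return o
cv2.imwrite("pics/n_s.png",av("scene",330,255,75,58,10))
cv2.imwrite("pics/n_t.png",av("top",268,195,65,58,10))
```

```text
(no output)
```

View pics/n_s.png

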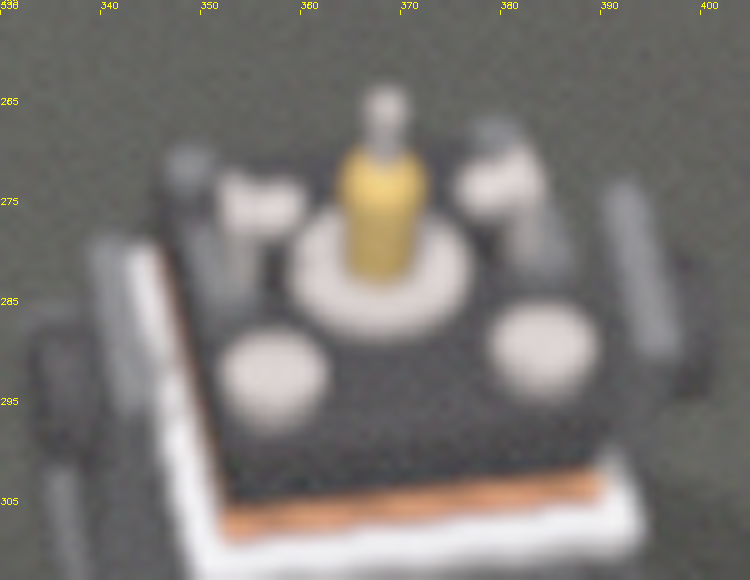

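View pics/n_t.png

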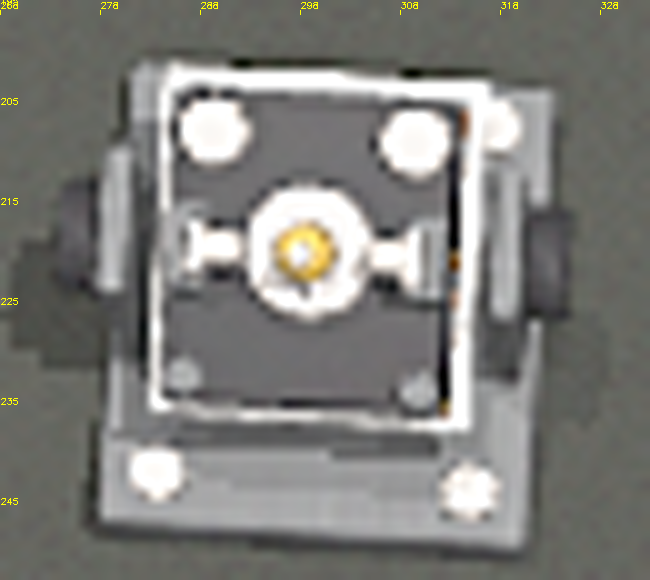

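```bash
cat > h.py <<'E'
from rig import *
import cv2,numpy as np
from scipy.optimize import least_squares
from scipy.spatial.transform import Rotation as Ro
def proj(n,P):
    c=camera_info(n);return cv2.projectPoints(np.array(P,float).reshape(-1,1,3),cv2.Rodrigues(np.array(c["R"]))[0],np.array(c["t"],float),np.array(c["camera_matrix"]),np.array(c["D"]))[0][:,0]
def tri(ps,pt):
    return least_squares(lambda X:np.r_[proj("scene",X)[0]-ps,proj("top",X)[0]-pt],[600,0,50])
def axis(lean,yaw): # nipple frame: z leans to -x turned by yaw, y level
    return Ro.from_euler("z",yaw).as_matrix()@Ro.from_euler("y",-lean).as_matrix()
E
python3 - <<'E'
from h import *
r=tri([236.2,234.2],[391.4,287.6]);print("button",r.x,r.fun)
S=lambda u,v:(330+u/10-.45,255+v/10-.45)
T=lambda u,v:(268+u/10-.45,195+v/10-.45)
r=tri(S(380,268),T(307.5,251.5));print("collar",r.x,r.fun)
r2=tri(S(386,97),T(300,253));print("pin",r2.x,r2.fun); d=r2.x-r.x;print(np.linalg.norm(d),d,np.degrees(np.arccos(d[2]/np.linalg.norm(d))))
def f(p,full=True):
    A=axis(p[3],p[4]);o=p[:3];a,b,z,xc=p[5:]
    g=lambda l:np.array(l)@A.T+o
    co=[[a+xc,b,z],[a+xc,-b,z],[-a+xc,-b,z],[-a+xc,b,z]]
    L=g([[0,0,0],[0,0,34],[0,-23.5,17],[0,23.5,17],[-0+a+xc,-b,z],[a+xc,b,z],[-a+xc,-b,z]])
    Ls=[S(380,268),S(386,97),S(188,160),S(497,130),S(203,578),S(642,535),S(132,242)]
    M=g([[0,0,0],[0,0,34],[0,23.5,17],[0,-23.5,17]]+co)
    Mt=[T(307.5,251.5),T(300,253),T(183,247),T(432,258),T(165,68),T(490,86),T(468,428),T(150,408)]
    w1=np.array([1,1,.5,.5,.5,.3,.5])[:,None];w2=np.array([1,1,.5,.5,.6,.6,.6,.6])[:,None]
    return np.r_[((proj("scene",L)-Ls)*w1).ravel(),((proj("top",M)-Mt)*w2).ravel()]
q=least_squares(f,np.r_[r.x,.35,0,38,34,-15,0],loss="soft_l1")
print(np.round(q.x[:3],1),np.degrees(q.x[3:5]),np.round(q.x[5:],1));print(np.round(f(q.x).reshape(-1,2),2).tolist())
E
```

```text
button [ 470.59086496 -134.51990321   85.20144452] [-0.14627026 -0.0015997  -0.17676711 -0.0172692 ]
collar [614.71889402  68.26078124  96.29792016] [-0.01563325  0.00053997 -0.02030587 -0.00477238]
pin [606.30367154  67.99676877 132.55930493] [-0.11541539  0.00413093 -0.14899598 -0.03519406]
37.22598148656773 [-8.41522248 -0.26401247 36.26138477] 13.071628943856702
[613.8  67.6  99.4] [12.87210359 -2.61990918] [ 38.6  35.5 -28.7   1.2]
[[-0.38, -1.47], [-0.15, -0.02], [2.46, 1.54], [1.28, 1.55], [-0.11, -0.26], [-0.31, -0.31], [-0.49, 0.44], [0.2, 0.09], [-0.13, -0.01], [0.61, -0.03], [-0.93, 0.05], [0.26, -0.21], [-0.15, -0.21], [-0.03, 0.07], [-0.0, 0.15]]
```

The lean measures about 13°, towards the robot, with a yaw of about −3°. The coupler is at (470.6, −134.5), and its measured height of 85 mm matches the text's 84 mm. I'm setting out.

>>> drive_tool([
  [[0.28, -0.275, 0.07, 0], [0.28, -0.275, 0.07, 0], [0.28, -0.275, 0.07, 0], [0.28, -0.275, 0.07, 0], [0.28, -0.275, 0.07, 0], [0.28, -0.275, 0.07, 0], [0.28, -0.275, 0.07, 0], [0.28, -0.275, 0.07, 0]],
], jaw=-0.4, force=40)

```text
t: 1.3
tool_pos: [387.1, -301.4, 196.6]
orientation: [3.099, 0.51, 0.001]
wrist_force: [1.2, -0.3, -1.1]
width: 62.0
grip_force: 0.0
```

>>> drive_tool([
  [[0.28, -0.275, 0.07, 0], [0.28, -0.275, 0.07, 0], [0.28, -0.275, 0.07, 0], [0.28, -0.275, 0.07, 0], [0, 0, 0, 1], [0, 0, 0, 1], [0, 0, 0, 1], [0, 0, 0, 1]],
])

```text
t: 2.1
tool_pos: [471.7, -134.4, 163.1]
orientation: [3.141, 0.007, 0.001]
wrist_force: [0.6, -0.3, 0.9]
width: 61.7
grip_force: 0.0
```

>>> drive_tool([
  [[-0.009, 0, 0.2, 0.6], [0, 0, 0.2, 0], [0, 0, 0.2, 0], [0, 0, 0.15, 0], [0, 0, 0.1, 0], [0, 0, 0, 0], [0, 0, 0, 0], [0, 0, 0, 0]],
])

```text
t: 2.9
tool_pos: [471.4, -135.2, 62.1]
orientation: [3.14, -0.065, 0.003]
wrist_force: [-0.7, -0.8, -0.0]
width: 61.3
grip_force: 0.0
```

>>> drive_tool([
  [[0, 0, 0, 0], [0, 0, 0, 0], [0, 0, 0, 0], [0, 0, 0, 0], [0, 0, 0, 0], [0, 0, 0, 0], [0, 0, -0.1, 0], [0, 0, -0.1, 0]],
], jaw=1, force=40)

```text
t: 3.7
tool_pos: [469.6, -134.5, 85.1]
orientation: [-3.14, 0.065, 0.003]
wrist_force: [0.1, 0.5, -1.7]
width: 28.9
grip_force: 40.0
```

>>> drive_tool([
  [[0, 0, -0.35, 0], [0, 0, -0.35, 0], [0, 0, -0.35, 0], [0, 0, -0.35, 0], [0.355, -0.094, 0, 0], [0.355, -0.094, 0, 0], [0.355, -0.094, 0, 0], [0.355, -0.094, 0, 0]],
])

```text
t: 4.5
tool_pos: [643.9, -96.2, 254.3]
orientation: [3.141, -0.065, 0.002]
wrist_force: [0.1, -0.8, -1.1]
width: 29.3
grip_force: 40.0
```

>>> drive_tool([
  [[0.355, -0.094, 0, 0], [0.355, -0.094, 0, 0], [0.355, -0.094, 0, 0], [0.355, -0.094, 0, 0], [0.355, -0.094, 0, 0], [0.4, 0, 0, 0], [0.4, 0, 0, 0], [0.4, 0, 0, 0]],
])

```text
t: 5.3
tool_pos: [992.9, -54.3, 254.1]
orientation: [-3.141, 0.064, -0.001]
wrist_force: [2.2, -0.9, -0.1]
width: 29.3
grip_force: 40.0
```

>>> drive_tool([
  [[0.4, 0, 0, 0], [0.4, 0, 0, 0], [0.4, 0, 0, 0], [0.4, 0, 0, 0], [0, 0, 0, 0], [0, 0, 0, 0], [0, 0, 0, 0], [0, 0, 0, 0]],
])

```text
t: 6.1
tool_pos: [1059.7, -56.1, 226.7]
orientation: [3.132, -0.065, 0.177]
wrist_force: [-0.0, 1.0, -2.1]
width: 29.2
grip_force: 40.0
```

```bash
python3 -c "
from rig import *
print(state()['joints'])"
```

```text
[-0.07714889  1.13211625  0.31110234  0.00260333  1.58532207  1.5351017 ]
```

Out of reach, the arm tilts the tool outward, which is the direction needed. It is at 6.5° now, so I'll continue.

>>> drive_tool([
  [[0.4, 0, 0, 0], [0.4, 0, 0, 0], [0.4, 0, 0, 0], [0, 0, 0, 0], [0, 0, 0, 0], [0, 0, 0, 0], [0, 0, 0, 0], [0, 0, 0, 0]],
])

```text
t: 6.9
tool_pos: [1094.1, -56.4, 217.1]
orientation: [3.117, -0.064, 0.33]
wrist_force: [0.3, 0.7, -2.0]
width: 29.0
grip_force: 40.0
```

```bash
python3 -c "
from h import *
s=state();print(s['joints'],s['tool_pos']);A=Ro.from_rotvec(s['orientation']).as_matrix();z=A[:,2];print(A.round(3),np.degrees(np.arccos(-z[2])))"
```

```text
[-0.07556371  1.14592632  0.31170173  0.00475984  1.4730884   1.53651314] [1094.0745235   -56.36101924  217.10927065]
[[ 0.977 -0.041  0.209]
 [-0.04  -0.999 -0.011]
 [ 0.209  0.002 -0.978]] 12.085382216888469
```

>>> drive_tool([
  [[0.22, 0, 0, 0], [0, 0, 0, 0], [-0.38, -0.08, -0.086, 0], [-0.38, -0.08, -0.086, 0], [-0.38, -0.08, -0.086, 0], [-0.38, -0.08, -0.086, 0], [-0.38, -0.08, -0.086, 0], [-0.38, -0.08, -0.086, 0]],
])

```text
t: 7.7
tool_pos: [848.4, 7.2, 217.2]
orientation: [3.113, -0.064, 0.359]
wrist_force: [0.7, 0.3, -1.3]
width: 28.8
grip_force: 40.0
```

>>> drive_tool([
  [[-0.38, -0.08, -0.086, 0], [-0.38, -0.08, -0.086, 0], [-0.38, -0.08, -0.086, 0], [-0.38, -0.08, -0.086, 0], [-0.3, -0.04, -0.06, 0], [0, 0, 0, 0], [0, 0, 0, 0], [0, 0, 0, 0]],
])

```text
t: 8.5
tool_pos: [630.6, 59.1, 215.6]
orientation: [3.113, -0.064, 0.363]
wrist_force: [0.1, 0.4, -2.9]
width: 29.3
grip_force: 40.0
```

Run:
```python
from h import *
s=state();print(s['joints'],s['tool_pos'],s['wrist_force']);A=Ro.from_rotvec(s['orientation']).as_matrix();z=A[:,2];print(A.round(3),np.degrees(np.arccos(-z[2])))
def av(n,x,y,w,h,k):
    i=np.mean([capture(n).astype(float) for _ in range(3)],0)
    i=np.clip(255*(i/255)**.6,0,255).astype(np.uint8)
    o=cv2.resize(i[y:y+h,x:x+w],(w*k,h*k),interpolation=cv2.INTER_CUBIC)
    for g in range(0,w,10): cv2.putText(o,str(x+g),(g*k,8),0,.3,(0,255,255)); cv2.line(o,(g*k,10),(g*k,14),(0,255,255))
    for g in range(0,h,10): cv2.putText(o,str(y+g),(0,g*k+4),0,.3,(0,255,255))
    return o
a=av("scene",325,195,80,115,5);b=av("top",265,170,80,115,5)
cv2.imwrite("pics/pre.png",np.hstack([a,b]))
```

```text
[ 0.06776222  0.09368981  1.91070552 -0.03479961  0.90698     1.69823501] [630.56571835  59.09160403 215.58148196] [ 0.08326687  0.42179322 -2.89923871]
[[ 0.972 -0.042  0.23 ]
 [-0.04  -0.999 -0.012]
 [ 0.23   0.002 -0.973]] 13.298702589459642
```

View pics/pre.png

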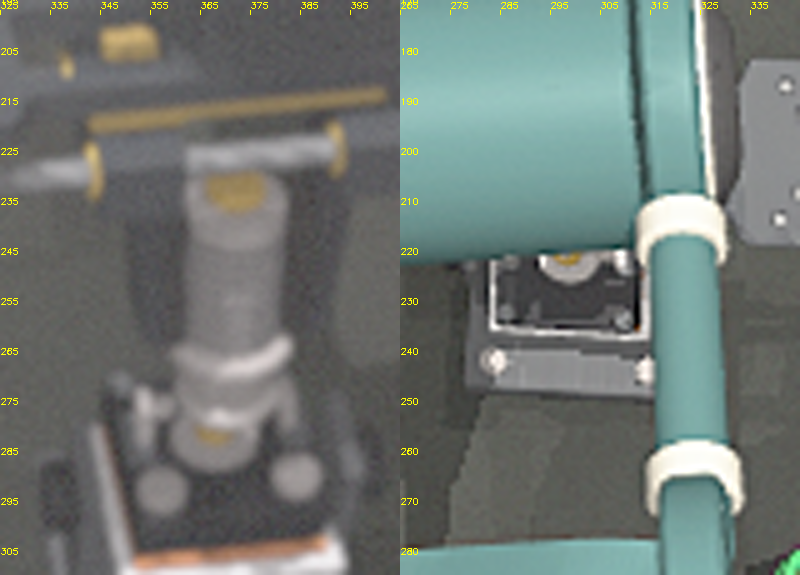

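The scene view shows the coupler held upright in the jaws, with its button at (371.6,233). It is still about 40 mm beyond the nipple axis. The top view is largely hidden by the arm. I'll compute the correction.

```bash
cat >> h.py <<'E'
def mv(C=(614,68,97.5),lean=13.2,yaw=-2.5,h=60):
    s=state();A=Ro.from_rotvec(s['orientation']).as_matrix();p=s['tool_pos']
    n=axis(np.radians(lean),np.radians(yaw))[:,2]
    m=p+62*A[:,2];d=np.array(C)+n*h-m
    print("mouth",m.round(1),"rel nipple frame",(axis(np.radians(lean),np.radians(yaw)).T@(m-C)).round(1),"units",(A.T@d/120).round(4),"F",np.round(s['wrist_force'],1))
    return A,p
E
python3 - <<'E'
from h import *
A,p=mv()
m=p+62*A[:,2]
print("button,flange pred",proj("scene",[m-84*A[:,2],m-26.5*A[:,2]]),"collar pred",proj("scene",[614,68,97.5]))
E
```

```text
mouth [643.7  58.2 153.7] rel nipple frame [42.1 -8.5 47.8] units [-0.3511 -0.0713 -0.1011] F [ 0.1  0.3 -2.2]
button,flange pred [[370.8970223  233.17764573]
 [369.2681304  263.40380519]] collar pred [[367.33997077 280.60065286]]
```

>>> drive_tool([
  [[-0.175, -0.036, -0.05, 0], [-0.176, -0.035, -0.05, 0], [0, 0, 0.06, 0], [0, 0, 0.06, 0], [0, 0, 0, 0], [0, 0, 0, 0], [0, 0, 0, 0], [0, 0, 0, 0]],
])

```text
t: 9.6
tool_pos: [589.3, 69.2, 202.4]
orientation: [3.113, -0.065, 0.359]
wrist_force: [0.1, 0.7, -2.1]
width: 29.1
grip_force: 40.0
```

Run:
```python
from h import *
A,p=mv(h=42)
m=p+62*A[:,2]
print("button,flange,mouth pred",proj("scene",[m-84*A[:,2],m-26.5*A[:,2],m]).round(1).tolist())
i=np.mean([capture("scene").astype(float) for _ in range(4)],0)
i=np.clip(255*(i/255)**.6,0,255).astype(np.uint8)
x,y,w,h,k=330,205,75,75,8
o=cv2.resize(i[y:y+h,x:x+w],(w*k,h*k),interpolation=cv2.INTER_CUBIC)
cv2.imwrite("pics/pre2.png",o)
```

```text
mouth [603.4  68.5 142.1] rel nipple frame [-0.2  0.  45.8] units [0.0015 0.0002 0.0318] F [ 0.1  0.7 -2.1]
button,flange,mouth pred [[370.6, 216.5], [369.1, 246.3], [368.4, 259.2]]
```

View pics/pre2.png

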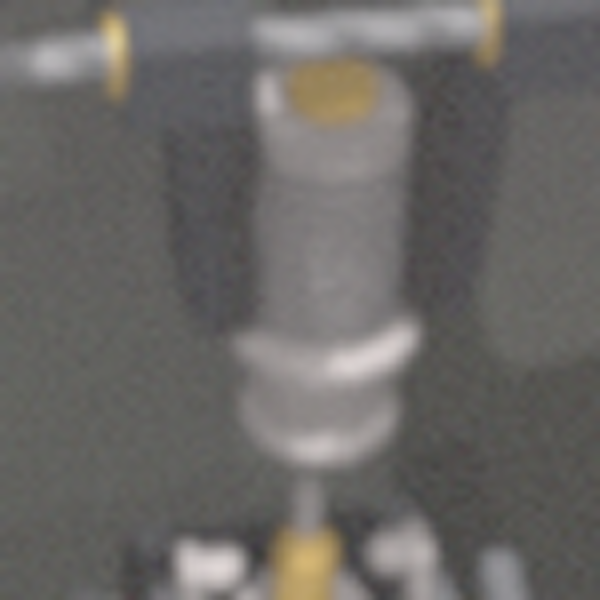

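The coupler's axis runs about 10 crop px (roughly 2 mm) right of the pin at (308,490), and the two axes are parallel. I'll shift 2 mm towards −y and then advance while watching the force.

>>> drive_tool([
  [[0, 0.016, 0, 0], [0, 0, 0.06, 0], [0, 0, 0.06, 0], [0, 0, 0.06, 0], [0, 0, 0.03, 0], [0, 0, 0, 0], [0, 0, 0, 0], [0, 0, 0, 0]],
], force=60)

```text
t: 10.6
tool_pos: [594.6, 67.2, 178.0]
orientation: [3.113, -0.064, 0.359]
wrist_force: [-0.2, 0.7, -1.3]
width: 28.6
grip_force: 60.0
```

```bash
python3 -c "
from h import *
mv(h=15);print(state()['wrist_torque'])"
```

```text
mouth [608.7  66.4 117.6] rel nipple frame [-0.5 -1.8 20.8] units [ 0.004  -0.0152  0.0481] F [-0.2  0.7 -1.3]
[0.03980542 0.20437523 0.01477618]
```

>>> drive_tool([
  [[0, 0, 0.025, 0], [0, 0, 0.025, 0], [0, 0, 0.02, 0], [0, 0, 0, 0], [0, 0, 0, 0], [0, 0, 0, 0], [0, 0, 0, 0], [0, 0, 0, 0]],
])

```text
t: 11.4
tool_pos: [596.3, 67.0, 169.6]
orientation: [3.113, -0.064, 0.358]
wrist_force: [-0.2, 0.2, -1.3]
width: 28.6
grip_force: 60.0
```

```bash
python3 -c "
from h import *
mv(h=3);print(state()['wrist_torque'])"
```

```text
mouth [610.4  66.3 109.2] rel nipple frame [-0.8 -1.9 12.2] units [ 0.0067 -0.016   0.0768] F [-0.2  0.2 -1.3]
[0.04943686 0.10920597 0.02324516]
```

>>> drive_tool([
  [[0, 0, 0.02, 0], [0, 0, 0.02, 0], [0, 0, 0, 0], [0, 0, 0, 0], [0, 0, 0, 0], [0, 0, 0, 0], [0, 0, 0, 0], [0, 0, 0, 0]],
])

```text
t: 12.2
tool_pos: [597.6, 67.0, 165.1]
orientation: [3.113, -0.064, 0.359]
wrist_force: [0.3, 1.7, 1.8]
width: 28.9
grip_force: 60.0
```

```bash
python3 -c "
from h import *
mv(h=0);print(state()['wrist_torque'])"
```

```text
mouth [611.7  66.3 104.8] rel nipple frame [-0.5 -1.8  7.6] units [ 0.0047 -0.015   0.0631] F [0.3 1.7 1.8]
[ 0.44910017 -0.12451729  0.11748122]
```

>>> drive_tool([
  [[0, 0, 0.02, 0], [0, 0, 0.02, 0], [0, 0, 0, 0], [0, 0, 0, 0], [0, 0, 0, 0], [0, 0, 0, 0], [0, 0, 0, 0], [0, 0, 0, 0]],
])

```text
t: 13.0
tool_pos: [598.8, 67.0, 160.4]
orientation: [3.113, -0.064, 0.359]
wrist_force: [2.4, 2.4, 0.3]
width: 28.7
grip_force: 60.0
```

```bash
python3 -c "
from h import *
mv(h=0);print(state()['wrist_torque'])"
```

```text
mouth [612.8  66.2 100. ] rel nipple frame [-0.5 -1.8  2.7] units [ 0.004  -0.015   0.0222] F [2.4 2.4 0.3]
[ 0.5590609  -0.47143093  0.11050403]
```

>>> drive_tool([
  [[0, -0.006, 0.015, 0], [0, 0, 0.015, 0], [0, 0, 0, 0], [0, 0, 0, 0], [0, 0, 0, 0], [0, 0, 0, 0], [0, 0, 0, 0], [0, 0, 0, 0]],
])

```text
t: 13.8
tool_pos: [599.6, 67.1, 157.8]
orientation: [3.112, -0.064, 0.359]
wrist_force: [-2.1, -0.5, 7.5]
width: 29.0
grip_force: 60.0
```

Run:
```python
from h import *
mv(h=0);print(state()['wrist_torque'])
i=np.mean([capture("scene").astype(float) for _ in range(4)],0)
i=np.clip(255*(i/255)**.6,0,255).astype(np.uint8)
x,y,w,h,k=330,230,75,75,8
o=cv2.resize(i[y:y+h,x:x+w],(w*k,h*k),interpolation=cv2.INTER_CUBIC)
cv2.imwrite("pics/in1.png",o)
```

```text
mouth [613.7  66.3  97.4] rel nipple frame [-0.3 -1.7 -0. ] units [ 0.0023 -0.0143 -0.0004] F [-2.1 -0.5  7.5]
[ 0.04867273 -0.02772633 -0.02019924]
```

View pics/in1.png

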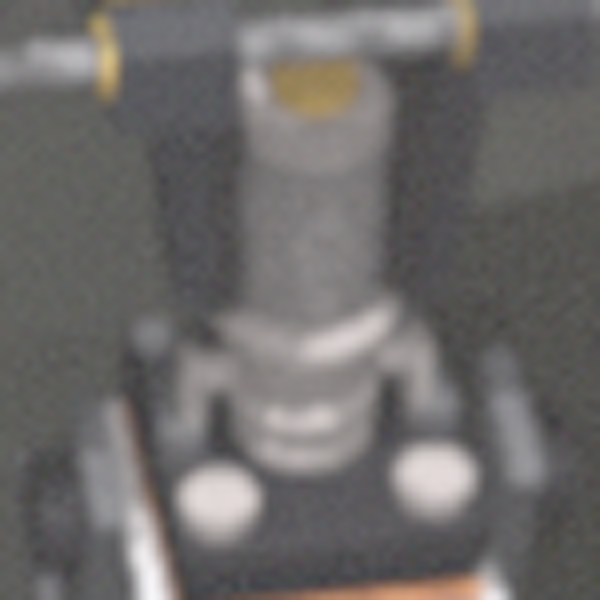

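The view shows the bead at (305,415), below the latch noses at (220,365) and (395,360), with the collar just under it. The coupler is nearly home. I'll keep pressing until the force rises past the spring's 13 N.

>>> drive_tool([
  [[0, 0, 0.01, 0], [0, 0, 0.01, 0], [0, 0, 0, 0], [0, 0, 0, 0], [0, 0, 0, 0], [0, 0, 0, 0], [0, 0, 0, 0], [0, 0, 0, 0]],
])

```text
t: 14.8
tool_pos: [600.1, 67.1, 155.7]
orientation: [3.112, -0.064, 0.359]
wrist_force: [-1.5, 0.0, 9.9]
width: 28.9
grip_force: 60.0
```

```bash
python3 -c "
from h import *
mv(h=0);print(state()['wrist_torque'])"
```

```text
mouth [614.2  66.3  95.4] rel nipple frame [-0.2 -1.7 -2.2] units [ 0.0019 -0.0143 -0.018 ] F [-1.5  0.   9.9]
[-0.00824971  0.12272151 -0.01212199]
```

>>> drive_tool([
  [[0, 0, 0.008, 0], [0, 0, 0.008, 0], [0, 0, 0, 0], [0, 0, 0, 0], [0, 0, 0, 0], [0, 0, 0, 0], [0, 0, 0, 0], [0, 0, 0, 0]],
])

```text
t: 15.6
tool_pos: [600.4, 67.1, 154.7]
orientation: [3.112, -0.064, 0.359]
wrist_force: [-5.9, -0.3, 15.0]
width: 29.1
grip_force: 60.0
```

```bash
python3 -c "
from h import *
mv(h=0);print(state()['wrist_torque'])"
```

```text
mouth [614.5  66.3  94.3] rel nipple frame [-0.2 -1.7 -3.2] units [ 0.0013 -0.0142 -0.027 ] F [-5.9 -0.3 15. ]
[-0.07304507  0.4820989  -0.08182786]
```

>>> drive_tool([
  [[0, 0, 0.007, 0], [0, 0, 0.007, 0], [0, 0, 0, 0], [0, 0, 0, 0], [0, 0, 0, 0], [0, 0, 0, 0], [0, 0, 0, 0], [0, 0, 0, 0]],
])

```text
t: 16.4
tool_pos: [600.6, 67.1, 154.6]
orientation: [3.112, -0.064, 0.359]
wrist_force: [-12.7, -0.7, 25.1]
width: 29.0
grip_force: 60.0
```

Run:
```python
from h import *
A,p=mv(h=0);print(state()['wrist_torque'],state()['wrist_force']@A)
i=np.mean([capture("scene").astype(float) for _ in range(4)],0)
i=np.clip(255*(i/255)**.6,0,255).astype(np.uint8)
x,y,w,h,k=330,230,75,75,8
o=cv2.resize(i[y:y+h,x:x+w],(w*k,h*k),interpolation=cv2.INTER_CUBIC)
cv2.imwrite("pics/in2.png",o)
```

```text
mouth [614.7  66.3  94.3] rel nipple frame [-0.  -1.7 -3.3] units [ 0.0001 -0.0142 -0.0278] F [-12.7  -0.7  25.1]
[-0.14070728  1.31113322 -0.03611969] [ -6.6256437    1.2756147  -27.27964927]
```

View pics/in2.png

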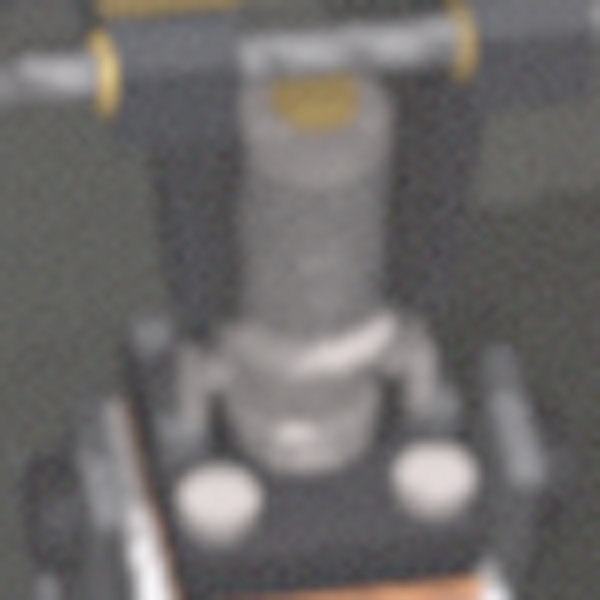

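It has stopped hard: the last 1.7 mm commanded moved it only 0.2 mm, with 27 N along the axis. The picture shows the bead tight above the collar at (300,440). Before easing the side force I'll check the seat height and lean against the earlier pixels.

Run:
```python
from h import *
S=lambda u,v:np.array((330+u/10-.45,255+v/10-.45))
T=lambda u,v:np.array((268+u/10-.45,195+v/10-.45))
# collar rim width 287..473, bottom of collar side 338 (front, 3mm under), pin top 85 upper edge / centre 97 ; top: centre, pin
def f(p,fix=None):
    A=axis(p[3],np.radians(-2.8)) ;o=p[:3];g=lambda l:np.array(l,float)@A.T+o
    s=proj("scene",g([[0,14,-1],[0,-14,-1],[14,0,-3],[0,0,34],[6.5,0,0]]))
    t=proj("top",g([[0,0,0],[0,0,34]]))
    return np.r_[s[0,0]-S(473,0)[0],s[1,0]-S(287,0)[0],s[2,1]-S(0,338)[1],s[3]-S(386,97),(s[4,1]-S(0,284)[1]),(t-[T(307.5,251.5),T(300,253)]).ravel()]
for l0 in (.2,.3):
    q=least_squares(f,[614,67,96,l0]);J=np.linalg.inv(q.jac.T@q.jac)
    print(q.x[:3].round(1),np.degrees(q.x[3]),f(q.x).round(2),"sd(0.5px)",.5*np.sqrt(np.diag(J))[:3].round(2),np.degrees(.5*np.sqrt(J[3,3])))
for L in (11,13.3,16,19):
    q=least_squares(lambda p:f(np.r_[p,np.radians(L)]),[614,67,96]);print(L,q.x.round(1),q.cost, f(np.r_[q.x,np.radians(L)]).round(2))
```

```text
[614.8  67.9  98.5] 14.62928849934031 [-1.02  0.78 -0.69  0.04  0.35  0.3   0.07 -0.26 -0.29  0.12] sd(0.5px) [0.83  0.445 1.07 ] 2.0297111561807823
[614.8  67.9  98.5] 14.629315228330054 [-1.02  0.78 -0.69  0.04  0.35  0.3   0.07 -0.26 -0.29  0.12] sd(0.5px) [0.83  0.445 1.07 ] 2.0297116570443574
11 [613.7  68.   98.3] 1.6860197185684203 [-1.13  0.68 -0.84  0.2   0.77  0.02  0.02  0.23 -0.29 -0.39]
13.3 [614.4  68.   98.4] 1.3076957986522995 [-1.06  0.75 -0.74  0.1   0.5   0.2   0.05 -0.08 -0.29 -0.07]
16 [615.2  67.9  98.6] 1.309534273762038 [-0.97  0.82 -0.64 -0.02  0.21  0.4   0.09 -0.44 -0.3   0.32]
19 [616.   67.8  98.8] 1.828929707226606 [-0.88  0.9  -0.55 -0.16 -0.08  0.61  0.13 -0.85 -0.3   0.74]
```

The force history fits the spring curve if the stop is the seat: 10 N at 3.3 mm out and 11.9 N at 1.1 mm out. So the coupler is home. I'll ease the side load slightly and add a little push.

>>> drive_tool([
  [[-0.006, 0, 0.002, 0], [0, 0, 0, 0], [0, 0, 0, 0], [0, 0, 0, 0], [0, 0, 0, 0], [0, 0, 0, 0], [0, 0, 0, 0], [0, 0, 0, 0]],
])

```text
t: 17.4
tool_pos: [600.5, 67.1, 154.6]
orientation: [3.112, -0.064, 0.361]
wrist_force: [-12.4, -0.8, 24.4]
width: 28.9
grip_force: 60.0
```

```bash
python3 -c "
from h import *
A,p=mv(h=0);s=state();print(s['wrist_torque'],s['wrist_force']@A,s['tool_pos'],s['grip_force'])"
```

```text
mouth [614.7  66.3  94.2] rel nipple frame [-0.  -1.7 -3.4] units [ 0.0002 -0.0141 -0.028 ] F [-12.4  -0.8  24.4]
[-0.16328642  1.06945341 -0.04484661] [ -6.44314341   1.35975464 -26.54915996] [600.51324995  67.0613268  154.58466872] 59.98723017051816
```

>>> drive_tool([
  [[-0.008, 0, 0.002, 0], [0, 0, 0, 0], [0, 0, 0, 0], [0, 0, 0, 0], [0, 0, 0, 0], [0, 0, 0, 0], [0, 0, 0, 0], [0, 0, 0, 0]],
])

```text
t: 18.2
tool_pos: [600.4, 67.1, 154.5]
orientation: [3.112, -0.064, 0.363]
wrist_force: [-10.6, -1.3, 23.6]
width: 29.1
grip_force: 60.0
```

```bash
python3 -c "
from h import *
A,p=mv(h=0);s=state();print(s['wrist_torque'],s['wrist_force']@A,s['tool_pos'],Ro.from_rotvec(s['orientation']).as_matrix()[:,2])"
```

```text
mouth [614.6  66.3  94.2] rel nipple frame [-0.1 -1.7 -3.4] units [ 0.0008 -0.0141 -0.0281] F [-10.6  -1.3  23.6]
[-0.21523455  0.79227252 -0.06302552] [ -4.83755107   1.85386948 -25.41179689] [600.35105328  67.06398531 154.53469001] [ 0.23000943 -0.01289858 -0.97310292]
```

>>> drive_tool([
  [[-0.01, 0, 0.003, 0], [0, 0, 0, 0], [0, 0, 0, 0], [0, 0, 0, 0], [0, 0, 0, 0], [0, 0, 0, 0], [0, 0, 0, 0], [0, 0, 0, 0]],
])

```text
t: 19.0
tool_pos: [600.2, 67.1, 154.5]
orientation: [3.111, -0.064, 0.367]
wrist_force: [-9.1, -0.6, 24.3]
width: 28.7
grip_force: 60.0
```

Run:
```python
from h import *
A,p=mv(h=0);s=state();print(s['wrist_torque'],s['wrist_force']@A,s['tool_pos'])
i=np.mean([capture("scene").astype(float) for _ in range(4)],0)
i=np.clip(255*(i/255)**.6,0,255).astype(np.uint8)
x,y,w,h,k=330,230,75,75,8
cv2.imwrite("pics/in3.png",cv2.resize(i[y:y+h,x:x+w],(w*k,h*k),interpolation=cv2.INTER_CUBIC))
```

```text
mouth [614.6  66.3  94.2] rel nipple frame [-0.1 -1.7 -3.4] units [ 0.0012 -0.014  -0.0282] F [-9.1 -0.6 24.3]
[-0.30125625  0.50131507 -0.05921682] [ -3.132633     1.08711279 -25.7741533 ] [600.18581396  67.07862474 154.47852732]
```

View pics/in3.png

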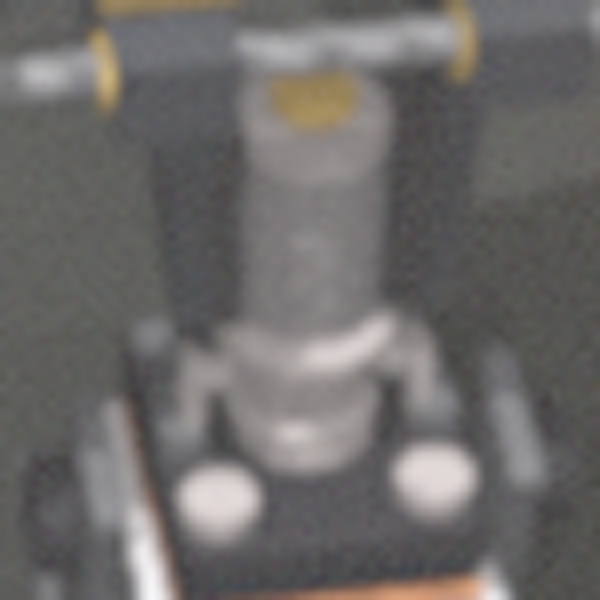

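The coupler sits on the collar with its bead at (300,435), and both latch arms, at (205,370) and (410,360), are back on the skirt. The axial push is steady at 26 N with the grip at 60 N.

```bash
python3 -c "
from rig import *
print(hand_in())"
```

```text
the job is handed in; nothing more can be done
None
```

The large flanged coupler is pressed home on the tilted nipple past both latches, still gripped at 60 N with about 26 N of push along the axis; the job was handed in at about 19 s, with no verdict returned.

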